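Present the analyser's filter plate at the light screen

ROBOT

A 7-joint arm with a two-finger parallel gripper is mounted at the origin on the work surface. World frame = base frame: x ahead of the robot, y to its left, z up, the work surface at z = 0. Lengths are in m, angles in degrees, forces in N, time in s.
With the tool pointing down it reaches from about 0.35 to 0.9 m from the base axis. Payload 7.2 kg.
Tool frame: the origin (TCP) lies on the centre line of the jaws, within the pads' length; the fingertips stand manip.tcp_to_tips ahead of it and the grasp point (between the pads) lies 11 mm behind it (manip.tcp_to_tips is the distance from the TCP to the fingertips, in m); z points along the fingers, y is the direction in which the jaws open and shut (so a half turn about z gives the same grasp; the last joint's range is limited). The gripper opens to 85 mm and grips with 20 to 120 N. Pads are 22 mm wide; open, the fingers measure 114 mm over their backs; the gripper's body (76 mm by 85 mm) begins 54 mm behind the grasp point. The pads swing forward as they close: fully open they stand 13 mm farther back than shut.
Start: joints at [-80.799, 23.554, -0.728, 91.456, 0.321, 64.991, -4.71], TCP at [0.142, 0.609, 0.239] pointing down, gripper open.
Joint ranges: [-169.25, 169.25], [-16.82, 113.86], [-84.01, 82.57], [7.8, 145.47], [-59.2, 239.2], [7.22, 106.19], [-163.78, 163.78]. Speed limits (degrees/s): [136.94, 136.94, 172.46, 172.46, 180, 180, 180].

INTERFACE

Orientations are given as [roll, pitch, yaw] about the fixed x, y, z axes, in that order (R = Rz(yaw) Ry(pitch) Rx(roll)).
In Python, from station import manip gives the robot as it stands.
- The arm moves only by the tool servo_tool, never from a script. Its argument "commands" is a list of rows, each a list of 2 entries, a list of its own where there are three numbers: the shift along the tool's x, y, z in mm, then the turn about the tool's z in degrees. In form: [[[tx, ty, tz], spin], ...]. A call has 1 to 12 rows; each row shifts and turns the commanded pose from where the row before left it, along the tool's axes as they then stand; what a row does not reach is not made up. A row lasts 1/8 s, in which the tool goes at most 62.5 mm and 10.7 degrees, less where a joint would pass 70% of its speed; a pose out of reach is approached as far as the arm can. A call is refused whole if a number of a shift passes 62.5 or a number of a turn 10.7, either way. A call with a gripper value outside its range is refused whole. "hand" is the finger opening in mm, from 0 to 85.4, set as the call begins (left out, the last holds). The fingers move at their own pace and stop on an object; the grip force is fixed at half the most. Time passes only in rows, so rows that do not move let the fingers close. It gives the time, the measured TCP pose, the force and the opening at its end, in the units of the state.
- manip.get_obs(): the state, without advancing time (a new reading comes with each control period).
- manip.capture(name): name is "scene" or "top"; returns a dict with "color" (384x512x3 uint8, red, green, blue), "camera_matrix" (3x3 intrinsics, pixels), "cam_to_world" (4x4, takes a point from camera to world coordinates). Camera axes: x right, y up, looking along -z (the intrinsics and any distortion apply to the point x, -y, -z); pixel columns grow to the right and rows downward; lengths in m; the calibration is good to about 2 mm. A picture is of the moment at which its call begins. There is no depth.
- manip.hand_in(): hands the job in, once; it reports no verdict.
The state is a dict: "t": time; "joint_pos": joint angles; "qvel": joint speeds; "effort": joint torques, N m; "eef_pos": TCP position; "ee_rot": TCP orientation; "ft_force": force on the tool from outside, world axes, zero at the start; "moment": the same for the moment, N m; "opening": finger opening in m.
Only numpy, scipy, OpenCV 4.12 (cv2) and the standard library are available. Lean on these libraries where they do the work, as an engineer would, in place of code of your own. Each camera call takes 0.05 s, during which the arm holds its last target.

TASK

Swing the green top flap of the white bench analyser fully up and leave it standing open, draw the filter plate out of its slot by the orange tab, and present it to the colleague across the bench: hold it upright about 6 cm in front of the glowing face of the light screen, centred on that face and square to it. Finish while still holding it there, still and free of everything but the gripper; never touch the light screen, and leave the bottle, dish, well plate and tube rack where they are.

Things in the scene. Friction and masses are not known exactly. Their poses are not given: they have to be found in the camera images.
- unit: white bench analyser, fixed; walls from x -76 to +76, y -76 to +90 mm, rim at z 132 mm, and a sloping display on its +x side (50 mm deep). Origin on the bench under the middle of the filter slot; x points to the display side, y to the flap's hinge side, z up. The well under the flap is open inside from x -62 to +62 and y -62 to +68 mm.
- slot (a point): middle of the plate slot's mouth (unit's x 0, y 0, z 70 mm), axes as the unit's. Dark guide blocks fill the well up to this height but for the slot, 11 mm (x) by 84 mm (y), 50 mm deep; the plate stands on its floor.
- flap (a joint): hinge of the green flap over the well, rad: 0 shut, 1.57 upright, 1.85 its stop. Starts shut or ajar by up to 0.12. Stiff friction hinge (0.16 N m, about 2 N at the handle): it stays where it is left. Hinge line along the unit's x axis on its +y side; the -y edge lifts, and the flap's upper side then faces away from the well.
- flap_handle (a point): grasp point on the flap's black handle, a block 24 mm (along the hinge line) by 12 by 36 mm tall on the flap's top; the point is 22 mm above the flap's upper face, 14 mm below the block's top, 20 mm from the free edge. Shut: 146 mm from the hinge line, 30 mm above it. Pinched across the 24 mm, the block turns between the fingers as the flap swings, so the gripper can stay pointing down.
- flap_hinge (a point): middle of the flap's hinge line (at the unit's x 0, y 88, z 134 mm); the flap is 8 mm thick, 152 mm by 170 mm.
- plate: filter plate, 85 to 170 g, loose: white frame with tan filter 8 mm thick (x), 80 mm wide (y), 66 mm high, and on the middle of its top edge an orange tab 10 mm (x) by 26 mm (y) by 36 mm tall. Origin mid bottom edge, z up, x normal to its broad faces (either may be shown). At first it stands in the slot, axes parallel to the unit's, tab top at z 122 mm under the flap.
- plate_mid (a point): centre of the plate's filter part, 33 mm above its bottom edge.
- plate_tab (a point): grasp point on the orange tab, 90 mm above the plate's bottom edge, 24 mm above the frame's top edge and 12 mm below the tab's top; 57 mm above plate_mid.
- screen: light screen, fixed to the bench: black panel 150 mm wide, 22 mm thick, top at z 150 mm, on a grey foot 160 mm wide and 14 mm high reaching from 70 mm behind to 30 mm in front of the glowing face. Origin on the bench under the glowing face; x points out of the glowing face (away from the robot, turned up to 0.45 rad either way), y along it, z up.
- screen_mid (a point): centre of the glowing face (126 by 100 mm), 92 mm above the bench; axes as the screen's.
- bottle: amber bottle with a blue cap, 56 mm diameter, about 120 mm high, origin under its centre; leave alone.
- dish: clear lidded culture dish, 90 mm diameter, 17 mm high, origin under its centre; leave alone.
- wellplate: white 24-well plate 128 by 86 by 15 mm, origin under its centre; leave alone.
- rack: blue tube rack with capped tubes, 150 by 60 by 84 mm, origin under its centre; leave alone.
Things that resemble listed ones, but are neither listed nor needed, are in the scene too. Of the things like the screen, leave any that is red; of the rest the smaller one is meant.

How it is judged (in metres and radians):
On the way, in this order (a step that is already met when the one before it is completed fails the run):
1. the flap has been swung up (joint over 1.4 rad) with the plate still in its slot (value of joint flap above 1.4 rad and z of plate in the frame of unit below 0.06 m), for 0.2 s.
2. the plate is drawn up clear of the analyser's rim, in the fingers (height (world z) of plate above 0.132 m and contact force between the fingers and plate above 1 N), for 0.1 s.
At the end, for the whole second after the job is handed in: Held by the gripper, still, touching nothing else: filter centre 30 to 90 mm before the glowing face and within 25 mm of its centre sideways and in height; upright within 0.2 rad, parallel to the face within 0.21 rad; flap open over 1.4 rad; screen untouched, bystanders within 20 mm (x of plate_mid in the frame of screen_mid between 0.03 and 0.09 m and y of plate_mid in the frame of screen_mid between -0.025 and 0.025 m and z of plate_mid in the frame of screen_mid between -0.025 and 0.025 m and angle between the x axis of plate and the x axis of screen, either way round below 0.21 rad and angle between plate's own z axis and vertical below 0.2 rad and contact force between the fingers and plate above 1 N and contact force between plate and unit below 0.1 N and contact force between plate and screen below 0.1 N and height (world z) of plate above 0.025 m and linear speed of plate below 0.02 m/s and value of joint flap above 1.4 rad and contact force between plate and bottle below 0.1 N and contact force between plate and dish below 0.1 N and contact force between plate and wellplate below 0.1 N and contact force between plate and rack below 0.1 N); the arm keeps its last pose, push and grip.
It fails at once if the light screen is touched (over 1 N) (contact force between screen and anything else above 1 N).
It fails at once if the bottle is disturbed (moved over 20 mm) (distance of bottle from where it was at the start of the episode above 0.02 m).
It fails at once if the dish is disturbed (moved over 20 mm) (distance of dish from where it was at the start of the episode above 0.02 m).
It fails at once if the wellplate is disturbed (moved over 20 mm) (distance of wellplate from where it was at the start of the episode above 0.02 m).
It fails at once if the rack is disturbed (moved over 20 mm) (distance of rack from where it was at the start of the episode above 0.02 m).
It also fails if it takes over 64 s, if anything falls off the work surface, if the arm or the gripper's body presses on something with over 40 N, if the wrist force passes 120 N, or if a joint passes its speed limit or range.

## Working session

There is one attempt and no reset: what is moved stays moved. The work goes in short steps, Python scripts to look and compute and a tool call to move; the robot and the scene stay as the last step left them, time stands still between calls to the robot, and variables do not carry over. Pictures are saved under pics/ and viewed, and the job is handed in when it is done.

Besides the shell and the picture viewer there is one more tool, called after "Call:" as name(argument=value, ...) on one line, values as JSON. servo_tool: Moves the arm, as the interface text tells. Its arguments: {"type":"object","properties":{"commands":{"type":"array","items":{"type":"array"}},"hand":{"type":"number"}},"required":["commands"]}

```bash
ls; mkdir -p pics; cat > h.py <<'E'
import numpy as np,cv2,pickle
from station import manip
def cap(name,fn):
    c=manip.capture(name); cv2.imwrite(f'pics/{fn}.png',c['color'][:,:,::-1]); pickle.dump(c,open(f'pics/{fn}.pkl','wb')); return c
def ray(c,u,v):
    K=c['camera_matrix'];d=np.linalg.inv(K)@np.array([u,v,1.]);d=np.array([d[0],-d[1],-d[2]])
    T=np.array(c['cam_to_world']);return T[:3,3],T[:3,:3]@d
def onz(c,u,v,z):
    o,d=ray(c,u,v);return o+d*(z-o[2])/d[2]
def proj(c,p):
    T=np.linalg.inv(np.array(c['cam_to_world']));q=T[:3,:3]@np.asarray(p)+T[:3,3];q=np.array([q[0],-q[1],-q[2]]);w=c['camera_matrix']@q;return w[:2]/w[2]
E
python3 - <<'E'
from h import *
for n in ('scene','top'):
    c=cap(n,n+'0');print({k:(v.tolist() if k!='color' else 0) for k,v in c.items()})
print(manip.get_obs(),manip.tcp_to_tips)
E
```

```text
pics
{'color': 0, 'camera_matrix': [[387.3441371040755, 0.0, 255.11336705463847], [0.0, 387.3441371040755, 187.65921814447313], [0.0, 0.0, 1.0]], 'cam_to_world': [[-0.6330634033672548, -0.47618048575338495, 0.6103137490707045, 1.4232966295157659], [0.7739946847812996, -0.40237168931506057, 0.48890617869693687, 0.6923951495788688], [0.012765392566048658, 0.781888207242835, 0.6232879560261211, 1.009607690423837], [0.0, 0.0, 0.0, 1.0]]}
{'color': 0, 'camera_matrix': [[427.48098556382564, 0.0, 259.4736480110203], [0.0, 427.48098556382564, 191.63990690526177], [0.0, 0.0, 1.0]], 'cam_to_world': [[-0.02274663560605459, 0.9937977511853443, -0.10885136796365102, 0.38336123882500994], [-0.9996354479083222, -0.021024931692325395, 0.016938817327707162, 0.013763236516213482], [0.014545165991962792, 0.10919698707512873, 0.9939137065962923, 1.7905428843174658], [0.0, 0.0, 0.0, 1.0]]}
{'t': 0.1, 'joint_pos': array([-80.79910599,  23.59466456,  -0.72901996,  91.50023741,
         0.32079145,  64.9912923 ,  -4.71024653]), 'qvel': array([ 0.01436542, -0.15177233,  0.08848671, -0.09172956,  0.01867567,
       -0.00964196,  0.03230169]), 'effort': array([ 1.83633834e-03, -6.01825976e+01,  6.83913622e-01, -3.00088513e+01,
        1.40893026e-02,  6.38026584e-03,  1.52381540e-05]), 'eef_pos': array([0.14167528, 0.60826936, 0.23853844]), 'ee_rot': array([-1.79916034e+02,  5.63585138e-03,  1.66892989e+02]), 'ft_force': array([ 0.44290409, -1.01017994, -0.44761982]), 'moment': array([ 0.0252415 ,  0.0111894 , -0.03945376]), 'opening': 0.08519100777733224} 0.008
```

View pics/scene0.png

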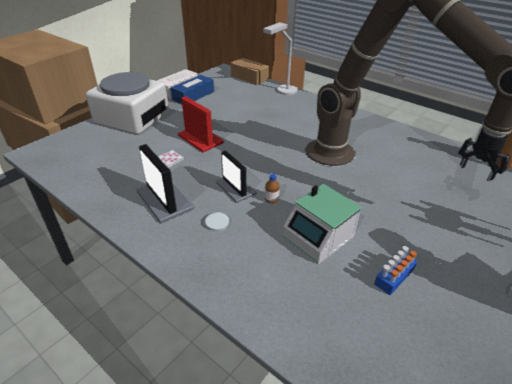

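View pics/top0.png

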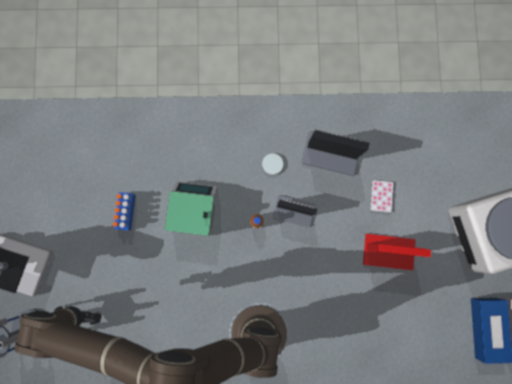

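The top view looks straight down, with +x up and +y left.

Possible mix-ups (scene pixel):
- **Light screens:** small white at (233,173), large white at (158,180), red at (200,122). I choose the small one.
- **Analysers:** the green-flap white box at (323,222), or the white round-lid machine at (128,100). I choose the green-flap one.

Next I'll check both in a close crop.

```bash
python3 - <<'E'
import cv2,numpy as np
a=cv2.imread('pics/scene0.png')[135:265,130:370];b=cv2.imread('pics/top0.png')[120:250,150:390]
cv2.imwrite('pics/z0.png',np.vstack([cv2.resize(x,None,fx=2.3,fy=2.3,interpolation=cv2.INTER_CUBIC) for x in(a,b)]))
E
```

```text
(no output)
```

View pics/z0.png

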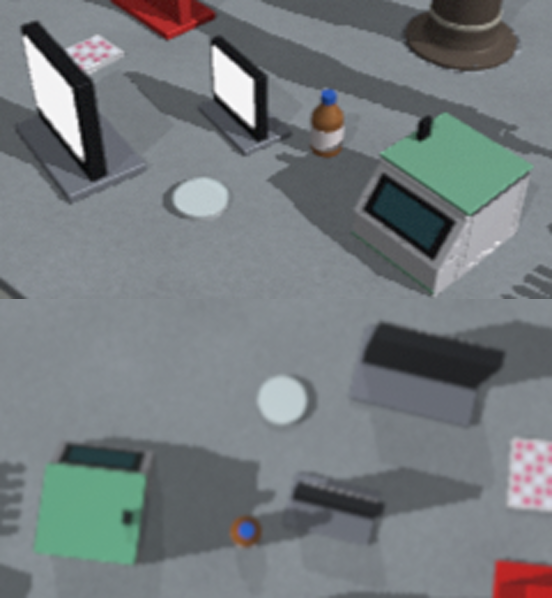

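The crop confirms both choices. The green-flap unit has its display towards world +x and its handle on the −y side. The small screen's glowing face looks towards +x. Now I'll measure.

```bash
cat > m.py <<'E'
from h import *
def load(f): return pickle.load(open(f'pics/{f}.pkl','rb'))
def blob(m,near,n=None):
    k,l,s,ce=cv2.connectedComponentsWithStats(m.astype(np.uint8))
    i=min((i for i in range(1,k) if s[i,4]>8),key=lambda i:np.hypot(*(ce[i]-near)))
    mm=(l==i).astype(np.uint8);ct=max(cv2.findContours(mm,0,cv2.CHAIN_APPROX_NONE)[0],key=cv2.contourArea)
    q=None
    if n:
        h=cv2.convexHull(ct);q=cv2.approxPolyN(h,n,epsilon_percentage=-1,ensure_convex=True).reshape(-1,2)
    return ce[i],s[i],q
def tri(c1,p1,c2,p2):
    o1,d1=ray(c1,*p1);o2,d2=ray(c2,*p2)
    t=np.linalg.lstsq(np.c_[d1,-d2],o2-o1,rcond=None)[0];a=o1+d1*t[0];b=o2+d2*t[1];return (a+b)/2,np.linalg.norm(a-b)
E
python3 - <<'E'
from m import *
s=load('scene0');t=load('top0')
def hsv(c):return cv2.cvtColor(c['color'],cv2.COLOR_RGB2HSV).astype(int)
def green(c):
    h=hsv(c);return (h[...,0]>60)&(h[...,0]<88)&(h[...,1]>70)&(h[...,2]>70)
cs,ss,qs=blob(green(s),(328,205),4);ct,st,qt=blob(green(t),(190,212),4)
print('green scene',cs,ss,qs.tolist());print('green top',ct,st,qt.tolist())
for q in qt: print('top corner',q,onz(t,*q,.142).round(4))
for q in qs: print('scene corner',q,onz(s,*q,.142).round(4))
g=s['color'].min(2)>225
c,st_,q=blob(g,(233,173),4);print('glow',c,st_,q.tolist())
print(onz(s,*c,.092))
# dark blob handle top
v=t['color'].max(2)
for nm,cc,nr in(('top',t,(206,215)),('scene',s,(314,190))):
    c,a,_=blob(cc['color'].max(2)<60,nr);print('handle',nm,c,a)
hs=hsv(t)
for nm,cc,nr in(('top',t,(256,220)),('scene',s,(272,177))):
    h=hsv(cc);c,a,_=blob((h[...,0]>105)&(h[...,0]<125)&(h[...,1]>150)&(h[...,2]>80),nr);print('cap',nm,c,a)
    if nm=='top':print(onz(t,*c,.12))
c=(273,163);print('dish',onz(t,*c,.017))
E
```

```text
green scene [328.54343294 205.61917999] [ 296  184   65   45 1439] [[361, 207], [334, 228], [295, 202], [323, 183]]
green top [188.81760278 212.78633468] [ 165  191   49   44 1727] [[214, 196], [208, 235], [164, 230], [170, 190]]
top corner [214 196] [0.5507 0.162  0.142 ]
top corner [208 235] [0.401  0.1866 0.142 ]
top corner [164 230] [0.4239 0.3546 0.142 ]
top corner [170 190] [0.5776 0.3317 0.142 ]
scene corner [361 207] [0.423  0.3537 0.142 ]
scene corner [334 228] [0.5711 0.3348 0.142 ]
scene corner [295 202] [0.5464 0.1668 0.142 ]
scene corner [323 183] [0.3921 0.1844 0.142 ]
glow [231.25159236 172.02866242] [223 156  17  33 314] [[239, 170], [239, 189], [223, 173], [223, 155]]
[ 0.50877465 -0.16373327  0.092     ]
handle top [204.88888889 214.66666667] [204 213   3   4   9]
handle scene [313.91836735 190.36734694] [311 186   7  10  49]
cap top [257. 220.] [255 218   5   5  21]
[ 0.45519241 -0.00252022  0.12      ]
cap scene [272.46666667 176.63333333] [270 174   6   6  30]
dish [ 0.69757804 -0.07612069  0.017     ]
```

```bash
python3 - <<'E'
from m import *
s=load('scene0');t=load('top0')
U=8
def up(c):return cv2.resize(c['color'],None,fx=U,fy=U,interpolation=cv2.INTER_CUBIC)
I=up(s).min(2)
ce,st,q=blob(I>165,(231.25*U,172*U),4);q=(q+.5)/U-.5
print(st/U,q.round(2).tolist())
q=q[np.argsort(q[:,0])];L=q[:2][np.argsort(q[:2,1])];R=q[2:][np.argsort(q[2:,1])]
P=[onz(s,*p,z) for p,z in((L[0],.142),(L[1],.042),(R[0],.142),(R[1],.042))]
print(np.round(P,4))
l=(P[0]+P[1])/2;r=(P[2]+P[3])/2;print('mid',((l+r)/2).round(4),'w',np.linalg.norm(r-l),'ydir',r-l, 'normal yaw',np.degrees(np.arctan2(-(r-l)[0],(r-l)[1])))
# panel top from above
T=up(t);m=T.max(2)<62
ce,st,q=blob(m,(297*U,206*U),4);q=(q+.5)/U-.5;print('panel',st/U,q.round(2).tolist())
for p in q:print(onz(t,*p,.15).round(4),onz(t,*p,.014).round(4))
cv2.imwrite('pics/scr.png',T[185*U:235*U,265*U:330*U,::-1])
# unit frame
yaw=np.radians(-8.4);ex=np.array([np.cos(yaw),np.sin(yaw),0]);ey=np.array([-np.sin(yaw),np.cos(yaw),0])
O=np.array([.4845,.2525,0])
for z in(.146,.164,.178):
  p=O-.058*ey+[0,0,z];print('handle',p,proj(s,p),proj(t,p))
print(tri(s,(313.9,190.4),t,(205.5,214.6)))
E
```

```text
[ 222.25   155.125   18.25    34.625 2874.75 ] [[239.56, 169.06], [240.31, 190.69], [222.69, 175.06], [221.06, 152.94]]
[[ 0.4883 -0.2358  0.142 ]
 [ 0.4979 -0.2233  0.042 ]
 [ 0.5239 -0.1057  0.142 ]
 [ 0.5286 -0.0992  0.042 ]]
mid [ 0.5097 -0.166   0.092 ] w 0.13130208192426024 ydir [0.03313438 0.12705255 0.        ] normal yaw -14.616752654647986
panel [ 277.875  200.75    38.75    14.5   1945.5  ] [[316.19, 208.69], [315.19, 215.81], [276.94, 206.69], [279.19, 199.94]]
[ 0.4924 -0.2311  0.15  ] [ 0.5014 -0.2514  0.014 ]
[ 0.465  -0.2262  0.15  ] [ 0.4718 -0.2461  0.014 ]
[ 0.5034 -0.0801  0.15  ] [ 0.5133 -0.0879  0.014 ]
[ 0.5292 -0.0895  0.15  ] [ 0.5413 -0.098   0.014 ]
handle [0.47602718 0.1951222  0.146     ] [313.16984731 194.5212637 ] [205.48455401 215.41589176]
handle [0.47602718 0.1951222  0.164     ] [313.71894205 190.53516542] [204.95860033 215.16037586]
handle [0.47602718 0.1951222  0.178     ] [314.15237449 187.388706  ] [204.54144276 214.95771468]
(array([0.47718203, 0.19442008, 0.16507107]), np.float64(0.003435321001734029))
```

View pics/scr.png

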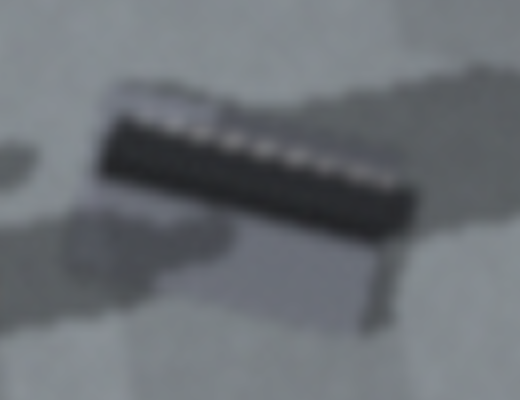

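Measurements agree:

| Item | World position (m) | Yaw | Check |
|---|---|---|---|
| Handle | (0.476, 0.195, 0.165) | – | two-view ray gap 3 mm; height fits a shut flap |
| Unit origin | (0.4845, 0.2525) | −8.4° | flap measures about 152×171 mm |
| Small screen face centre | (0.510, −0.164) | −14.6° | width about 131 mm |

Next, the approach to the handle.

```bash
cat > plan.py <<'E'
from h import *
from scipy.spatial.transform import Rotation as Rn
# waypoints: (x,y,z,yaw,nrows); prints rounded rows
def plan(wps,p=None,yaw=None):
    o=manip.get_obs()
    p=np.array(o['eef_pos'] if p is None else p,float);yaw=o['ee_rot'][2] if yaw is None else yaw
    rows=[]
    for x,y,z,w,n in wps:
        g=np.array([x,y,z]);p0=p.copy();w0=yaw
        for i in range(1,n+1):
            R=Rn.from_euler('xyz',[180,0,yaw],degrees=True)
            a=p0+(g-p0)*i/n;b=w0+(w-w0)*i/n
            sh=np.round(R.inv().apply(a-p)*1000);sp=round(-(b-yaw)*2)/2
            p=p+R.apply(sh/1000);yaw-=sp
            rows.append([[int(k) for k in sh],sp])
    for i in range(0,len(rows),12):print(rows[i:i+12])
    print('end',p.round(4),yaw)
E
python3 - <<'E'
from plan import *
plan([(.476,.195,.245,81.6,16)])
E
```

```text
[[[-26, -20, 0], 5.5], [[-28, -18, -1], 5.0], [[-30, -15, 0], 5.5], [[-31, -13, -1], 5.5], [[-32, -9, 0], 5.0], [[-32, -7, 0], 5.5], [[-33, -3, -1], 5.5], [[-33, -1, 0], 5.0], [[-33, 3, -1], 5.5], [[-33, 6, 0], 5.5], [[-32, 9, 0], 5.0], [[-31, 12, -1], 5.5]]
[[[-30, 14, 0], 5.5], [[-28, 18, -1], 5.0], [[-27, 19, 0], 5.5], [[-25, 23, 0], 5.5]]
end [0.4762 0.1948 0.2445] 81.39298869400639
```

Call:
servo_tool(commands=[[[-26, -20, 0], 5.5], [[-28, -18, -1], 5.0]], hand=60)

```text
t: 0.35
eef_pos: [0.1835, 0.5565, 0.2395]
ee_rot: [-179.9, 0.0, 156.3]
ft_force: [0.2, 0.1, 0.2]
opening: 0.06
```

Directions are as expected, so I continue.

Call:
servo_tool(commands=[[[-30, -15, 0], 5.5], [[-31, -13, -1], 5.5], [[-32, -9, 0], 5.0], [[-32, -7, 0], 5.5], [[-33, -3, -1], 5.5], [[-33, -1, 0], 5.0], [[-33, 3, -1], 5.5], [[-33, 6, 0], 5.5], [[-32, 9, 0], 5.0], [[-31, 12, -1], 5.5]])

```text
t: 1.6
eef_pos: [0.3941, 0.2974, 0.2443]
ee_rot: [-180.0, 0.0, 102.5]
ft_force: [-0.1, 0.6, -0.6]
opening: 0.0597
```

Call:
servo_tool(commands=[[[-30, 14, 0], 5.5], [[-28, 18, -1], 5.0], [[-27, 19, 0], 5.5], [[-25, 23, 0], 5.5], [[0, 0, 0], 0], [[0, 0, 0], 0]])

```text
t: 2.35
eef_pos: [0.4763, 0.1951, 0.2451]
ee_rot: [-180.0, -0.0, 81.3]
ft_force: [-0.5, 0.1, 0.5]
opening: 0.0599
```

```bash
python3 - <<'E'
from plan import *
c=cap('scene','s1');cap('top','t1');print(manip.get_obs()['joint_pos'])
cv2.imwrite('pics/z1.png',cv2.resize(c['color'][110:260,230:400,::-1],None,fx=4,fy=4,interpolation=cv2.INTER_CUBIC))
plan([(.476,.195,.156,81.6,5)])
E
```

```text
[-51.05562943  12.85757428  27.78135885 107.6377531   -6.8275753
  61.14002839 -29.09593545]
[[[0, 0, 18], 0.0], [[0, 0, 18], 0.0], [[-1, 0, 17], 0.0], [[0, 0, 18], 0.0], [[0, 0, 18], 0.0]]
end [0.4757 0.1949 0.1561] 81.46422142396229
```

View pics/z1.png

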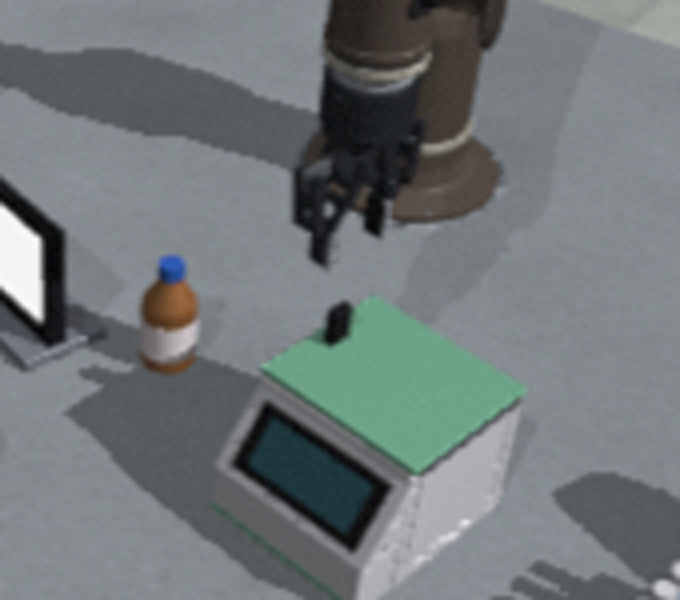

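The open jaws hang straight above the black handle (crop (338,322)), one finger on each x side, and the flap is shut. I'll descend and grip.

Call:
servo_tool(commands=[[[0, 0, 18], 0], [[0, 0, 18], 0], [[0, 0, 18], 0], [[0, 0, 18], 0], [[0, 0, 17], 0], [[0, 0, 0], 0]])

```text
t: 3.2
eef_pos: [0.4753, 0.1953, 0.1552]
ee_rot: [-179.9, 0.1, 81.4]
ft_force: [-0.3, -0.2, 0.3]
opening: 0.0598
```

Call:
servo_tool(commands=[[[0, 0, 0], 0], [[0, 0, 0], 0], [[0, 0, 0], 0], [[0, 0, 0], 0], [[0, 0, 0], 0]], hand=0)

```text
t: 3.82
eef_pos: [0.4768, 0.1953, 0.1567]
ee_rot: [179.9, -0.0, 81.4]
ft_force: [2.9, -1.0, 1.3]
opening: 0.0229
```

```bash
python3 - <<'E'
from plan import *
o=manip.get_obs();p=np.array(o['eef_pos']);y=o['ee_rot'][2];print(p,y,o['opening'])
yaw=np.radians(-8.4);ey=np.array([-np.sin(yaw),np.cos(yaw),0])
# local arc: grasp pt relative to hinge 146 back, 33 up
r=np.hypot(.146,.033);f=np.arctan2(.033,.146)
H=p+.146*ey-[0,0,.033]
W=[]
for d in np.arange(4,97,4): 
    a=np.radians(d)+f; q=H+r*(-np.cos(a)*ey+np.array([0,0,np.sin(a)]));W.append((*q,y,1))
plan(W,p,y)
c=cap('scene','s2');cv2.imwrite('pics/z2.png',cv2.resize(c['color'][110:260,230:400,::-1],None,fx=4,fy=4,interpolation=cv2.INTER_CUBIC))
E
```

```text
[0.47684116 0.19532313 0.15669667] 81.38505949501452 0.022949297282394553
[[[3, 0, -10], 0.0], [[3, 0, -10], 0.0], [[4, 0, -10], 0.0], [[5, 0, -9], 0.0], [[5, 0, -9], 0.0], [[6, 0, -9], 0.0], [[7, 0, -8], 0.0], [[7, 0, -7], 0.0], [[7, 0, -8], 0.0], [[8, 0, -6], 0.0], [[9, 0, -6], 0.0], [[9, 0, -6], 0.0]]
[[[9, 0, -4], 0.0], [[10, 0, -4], 0.0], [[10, 0, -4], 0.0], [[10, 0, -3], 0.0], [[10, 0, -2], 0.0], [[10, 0, -1], 0.0], [[11, -1, -1], 0.0], [[10, 0, 0], 0.0], [[11, 0, 1], 0.0], [[10, 0, 2], 0.0], [[10, 0, 2], 0.0], [[10, 0, 3], 0.0]]
end [0.5049 0.3873 0.2657] 81.38505949501452
```

View pics/z2.png

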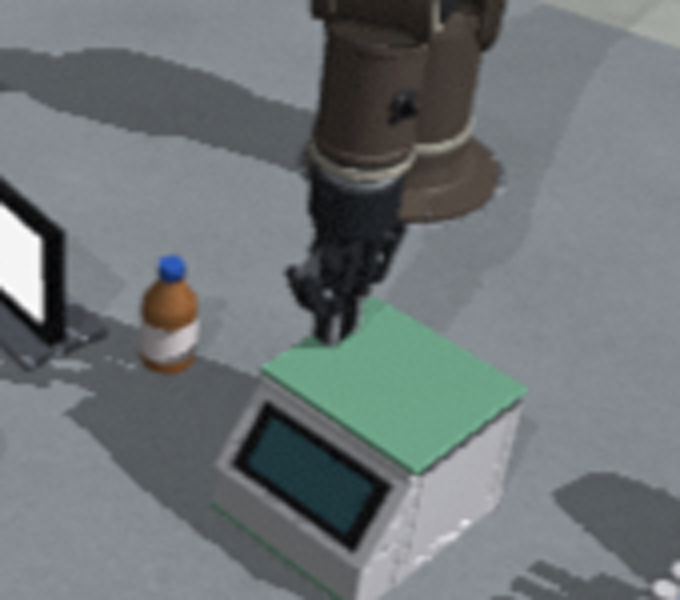

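The handle is between the pads (opening 22.9 mm, close to the 24 mm block). I'll swing it along the arc in steps.

Call:
servo_tool(commands=[[[3, 0, -10], 0], [[3, 0, -10], 0], [[4, 0, -10], 0], [[5, 0, -9], 0]])

```text
t: 4.38
eef_pos: [0.4789, 0.2099, 0.1951]
ee_rot: [180.0, 0.1, 81.4]
ft_force: [6.3, 0.3, -7.2]
opening: 0.0227
```

Call:
servo_tool(commands=[[[5, 0, -9], 0], [[6, 0, -9], 0], [[7, 0, -8], 0], [[7, 0, -7], 0], [[7, 0, -8], 0], [[8, 0, -6], 0], [[9, 0, -6], 0], [[9, 0, -6], 0]])

```text
t: 5.38
eef_pos: [0.4871, 0.2675, 0.2542]
ee_rot: [-180.0, 0.1, 81.4]
ft_force: [4.8, -0.6, -9.2]
opening: 0.0229
```

```bash
python3 - <<'E'
from plan import *
c=cap('scene','s3');cv2.imwrite('pics/z3.png',cv2.resize(c['color'][110:260,230:400,::-1],None,fx=4,fy=4,interpolation=cv2.INTER_CUBIC))
E
```

```text
(no output)
```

View pics/z3.png

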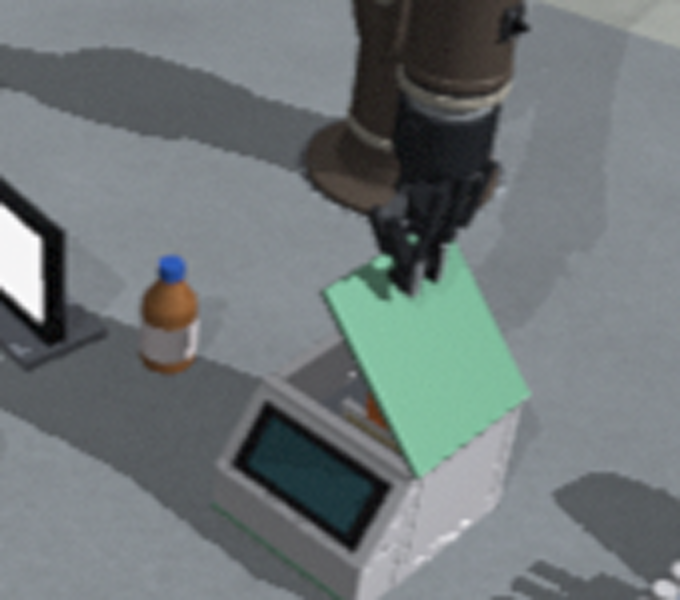

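The flap is following, about 48° up, with the orange tab visible below at crop (372,408). Continuing.

Call:
servo_tool(commands=[[[9, 0, -4], 0], [[10, 0, -4], 0], [[10, 0, -4], 0], [[10, 0, -3], 0], [[10, 0, -2], 0], [[10, 0, -1], 0]])

```text
t: 6.18
eef_pos: [0.4958, 0.3265, 0.2725]
ee_rot: [-180.0, -0.0, 81.4]
ft_force: [-1.4, -3.6, -2.0]
opening: 0.0231
```

Call:
servo_tool(commands=[[[11, 0, -1], 0], [[10, 0, 0], 0], [[11, 0, 1], 0], [[10, 0, 2], 0], [[10, 0, 2], 0], [[10, 0, 3], 0], [[0, 0, 0], 0], [[0, 0, 0], 0]])

```text
t: 7.18
eef_pos: [0.5047, 0.3883, 0.2658]
ee_rot: [-180.0, -0.1, 81.5]
ft_force: [-5.2, 0.8, 3.8]
opening: 0.0226
```

```bash
python3 - <<'E'
from plan import *
c=cap('scene','s4');a=cv2.resize(c['color'][110:260,230:400,::-1],None,fx=2.3,fy=3.5,interpolation=cv2.INTER_CUBIC)
c=cap('top','t4');b=cv2.resize(c['color'][110:260,130:300,::-1],None,fx=2.3,fy=3.5,interpolation=cv2.INTER_CUBIC)
cv2.imwrite('pics/z4.png',np.hstack([a,b]))
E
```

```text
(no output)
```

View pics/z4.png

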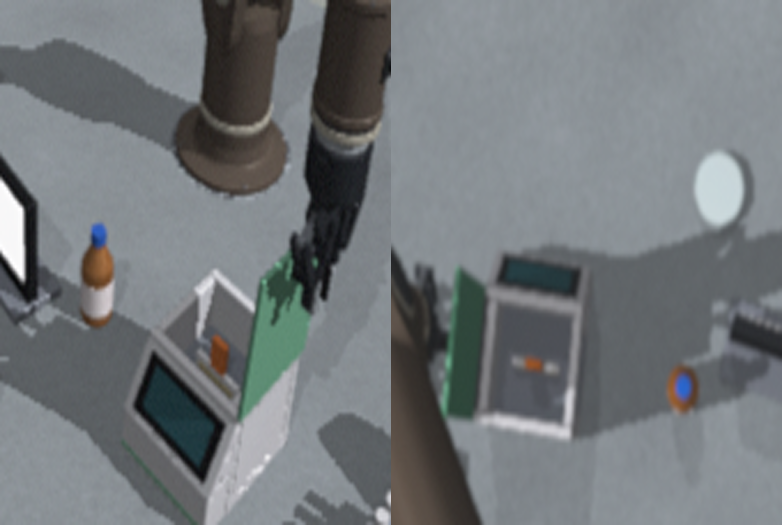

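The flap stands just past upright (about 96°), and the plate with its orange tab is exposed and still in the slot. I'll release, rise, and measure the tab.

Call:
servo_tool(commands=[[[0, 0, 0], 0], [[0, 0, 0], 0], [[0, 0, 0], 0], [[0, 0, -10], 0], [[0, 0, -20], 0], [[0, 0, -25], 0], [[0, 0, -25], 0], [[0, 0, 0], 0]], hand=50)

```text
t: 8.28
eef_pos: [0.5064, 0.3874, 0.3481]
ee_rot: [179.8, -0.2, 81.4]
ft_force: [0.2, 0.0, 0.0]
opening: 0.0498
```

```bash
python3 - <<'E'
from m import *
from plan import plan
s=cap('scene','s5');t=cap('top','t5')
U=6;R=[]
for nm,c,nr,x0,y0 in(('scene',s,(325,212),250,130),('top',t,(193,214),130,130)):
    cr=cv2.resize(c['color'][y0:y0+120,x0:x0+120],None,fx=U,fy=U,interpolation=cv2.INTER_CUBIC)
    h=cv2.cvtColor(cr,cv2.COLOR_RGB2HSV).astype(int);m=(h[...,0]<16)&(h[...,1]>130)&(h[...,2]>90)
    ce,st,q=blob(m,((nr[0]-x0)*U,(nr[1]-y0)*U),4)
    f=lambda p:(np.array(p)+.5)/U-.5+[x0,y0]
    print(nm,f(ce),f(q).round(1).tolist(),st);R.append(f(ce))
    cv2.imwrite(f'pics/z5{nm}.png',cr[:,:,::-1])
yaw=np.radians(-8.4);ey=np.array([-np.sin(yaw),np.cos(yaw),0]);O=np.array([.4845,.2525,0])
print('top onz .122',onz(t,*R[1],.122));print('tri',tri(s,R[0],t,R[1]))
for p in(.086,.122):print(proj(s,O+[0,0,p]),proj(t,O+[0,0,p]))
for sg in(-1,1):print('tab end',proj(t,O+[0,0,.122]+sg*.013*ey))
E
```

```text
scene [324.76669235 210.80606917] [[328.8, 208.4], [326.8, 217.2], [321.1, 213.4], [322.4, 204.4]] [ 432  456   43   65 1947]
top [191.5687081  213.67352224] [[196.1, 213.1], [194.1, 215.1], [187.9, 214.8], [188.9, 211.9]] [353 496  39  18 547]
top onz .122 [0.48535622 0.25181707 0.122     ]
tri (array([0.48605864, 0.25357706, 0.1100317 ]), np.float64(0.0001195194286854708))
[323.86526173 215.5290972 ] [192.69456646 214.41672053]
[325.14814632 207.86647048] [191.39419634 213.89701555]
tab end [194.70569823 214.31190995]
tab end [188.0826502  213.48211561]
```

View pics/z5top.png

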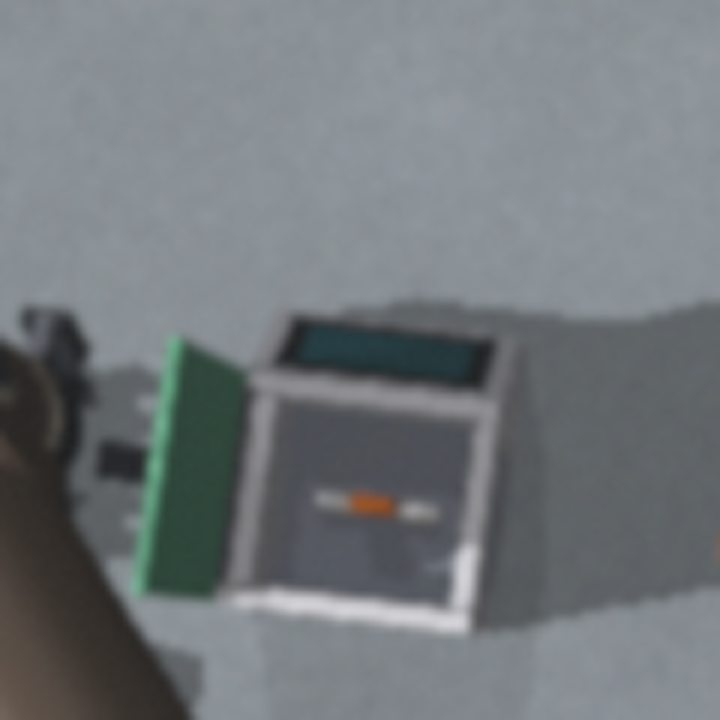

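View pics/z5scene.png

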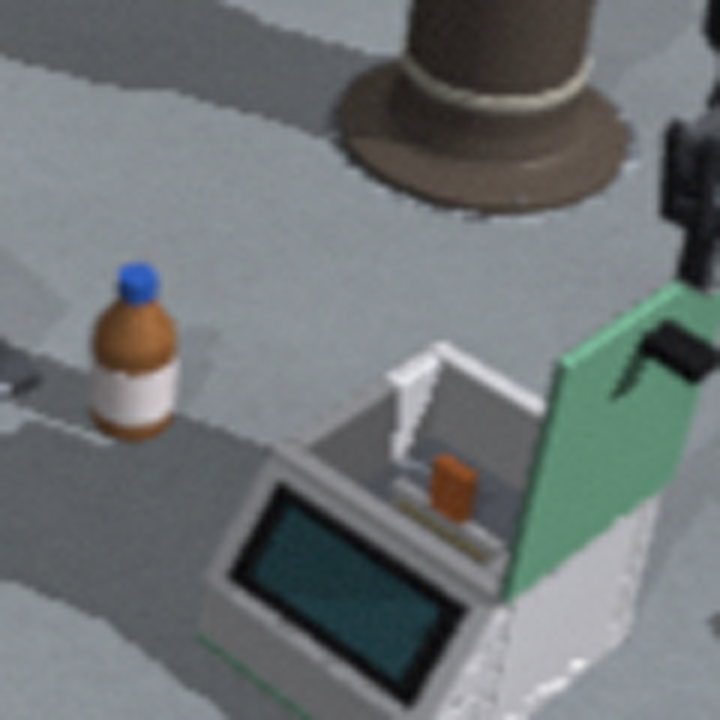

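The flap stays open. The tab is at (0.485, 0.2525); triangulated height 0.110 matches the expected tab centre (0.104 to 0.110). Moving over it.

```bash
python3 - <<'E'
from plan import *
plan([(.4855,.2525,.348,81.6,5),(.4855,.2525,.15,81.6,7)])
E
```

```text
[[[-27, 0, -1], 0.0], [[-27, 0, 0], 0.0], [[-28, 0, -1], 0.0], [[-27, 0, 0], 0.0], [[-27, 1, -1], 0.0], [[0, 0, 28], 0.0], [[0, 0, 29], 0.0], [[0, 0, 28], 0.0], [[0, 0, 28], 0.0], [[0, 0, 29], 0.0], [[0, 0, 28], 0.0], [[0, 0, 28], 0.0]]
end [0.486  0.2523 0.1503] 81.38647933018466
```

Call:
servo_tool(commands=[[[-27, 0, 0], 0], [[-27, 0, 0], 0], [[-28, 0, 0], 0], [[-27, 0, 0], 0], [[-27, 1, 0], 0], [[0, 0, 28], 0], [[0, 0, 29], 0], [[0, 0, 28], 0], [[0, 0, 28], 0], [[0, 0, 29], 0], [[0, 0, 28], 0], [[0, 0, 28], 0]])

```text
t: 9.88
eef_pos: [0.4856, 0.2518, 0.146]
ee_rot: [-180.0, 0.0, 81.4]
ft_force: [-0.0, 0.8, 0.3]
opening: 0.0501
```

Call:
servo_tool(commands=[[[0, 0, 0], 0], [[0, 0, 0], 0]])

```text
t: 10.12
eef_pos: [0.4864, 0.2523, 0.1481]
ee_rot: [180.0, -0.0, 81.4]
ft_force: [0.7, -1.2, 0.8]
opening: 0.0499
```

```bash
python3 - <<'E'
from plan import *
c=cap('scene','s6');cv2.imwrite('pics/z6.png',cv2.resize(c['color'][140:260,270:390,::-1],None,fx=5,fy=5,interpolation=cv2.INTER_CUBIC))
plan([(.4855,.2525,.100,81.6,4)])
E
```

```text
[[[0, 0, 12], 0.0], [[0, -1, 12], 0.0], [[0, 0, 12], 0.0], [[0, 0, 12], 0.0]]
end [0.4856 0.2527 0.1004] 81.38014697246923
```

View pics/z6.png

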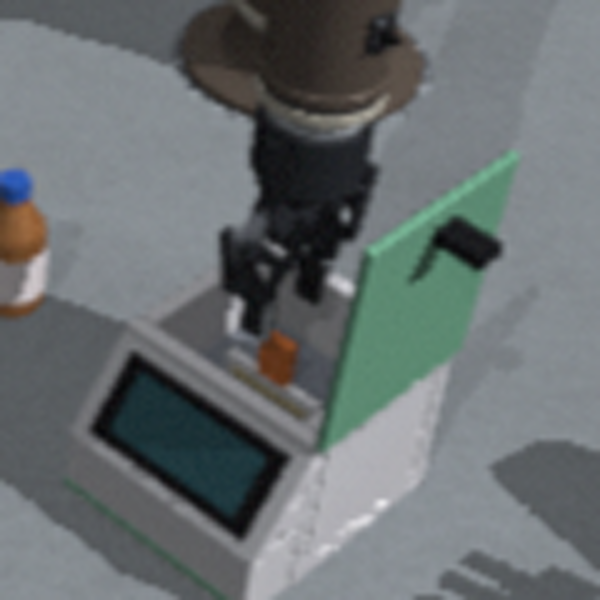

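The fingers hang above the tab, one on each x side, and the tab at crop (278,358) lies between them in line. Lowering.

Call:
servo_tool(commands=[[[0, 0, 12], 0], [[0, -1, 12], 0], [[0, 0, 12], 0], [[0, 0, 12], 0], [[0, 0, 0], 0], [[0, 0, 0], 0]])

```text
t: 10.92
eef_pos: [0.4852, 0.2525, 0.0993]
ee_rot: [180.0, 0.0, 81.4]
ft_force: [0.7, -1.0, -0.5]
opening: 0.0499
```

Call:
servo_tool(commands=[[[0, 0, 0], 0], [[0, 0, 0], 0], [[0, 0, 0], 0], [[0, 0, 0], 0], [[0, 0, 0], 0], [[0, 0, 0], 0]], hand=0)

```text
t: 11.68
eef_pos: [0.4854, 0.2528, 0.0997]
ee_rot: [180.0, -0.0, 81.4]
ft_force: [-0.7, 0.5, 5.3]
opening: 0.0089
```

```bash
python3 - <<'E'
from plan import *
o=manip.get_obs();print(o['eef_pos'],o['opening'],o['ft_force'],o['moment'])
c=cap('scene','s7');cv2.imwrite('pics/z7.png',cv2.resize(c['color'][140:260,270:390,::-1],None,fx=5,fy=5,interpolation=cv2.INTER_CUBIC))
E
```

```text
[0.48535216 0.25277764 0.09974946] 0.008916811148456827 [-0.72443667  0.54157808  5.34416489] [-0.06431987  0.10647854 -0.05529915]
```

View pics/z7.png

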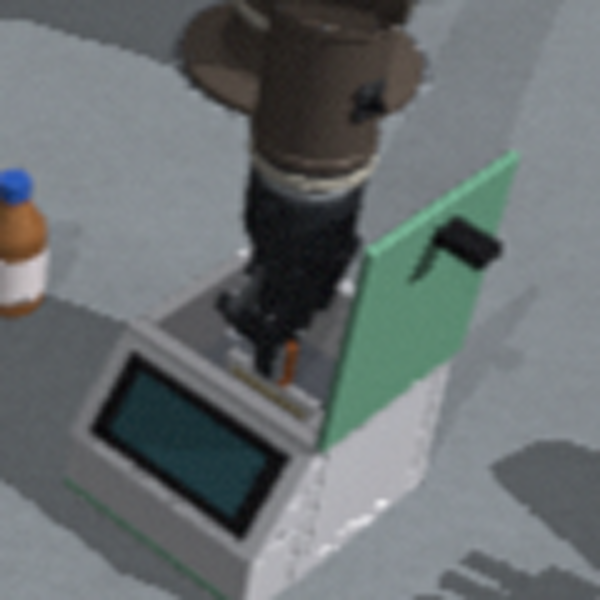

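The grip holds at 8.9 mm, close to the 10 mm tab. Drawing straight up, first gently.

Call:
servo_tool(commands=[[[0, 0, -5], 0], [[0, 0, -8], 0], [[0, 0, -10], 0], [[0, 0, -10], 0], [[0, 0, -10], 0], [[0, 0, -10], 0]])

```text
t: 12.48
eef_pos: [0.485, 0.2526, 0.1531]
ee_rot: [180.0, -0.0, 81.4]
ft_force: [1.3, -0.8, -1.8]
opening: 0.0088
```

Call:
servo_tool(commands=[[[0, 0, -15], 0], [[0, 0, -15], 0], [[0, 0, -15], 0], [[0, 0, -15], 0], [[0, 0, -15], 0], [[0, 0, -15], 0], [[0, 0, -12], 0], [[0, 0, 0], 0], [[0, 0, 0], 0]])

```text
t: 13.6
eef_pos: [0.4847, 0.2525, 0.2538]
ee_rot: [-180.0, 0.0, 81.4]
ft_force: [-0.3, 0.8, -1.7]
opening: 0.0096
```

```bash
python3 - <<'E'
from plan import *
o=manip.get_obs();print(o['eef_pos'],o['opening'],o['ft_force'],o['moment'])
c=cap('scene','s8');cv2.imwrite('pics/z8.png',cv2.resize(c['color'][110:260,250:400,::-1],None,fx=4,fy=4,interpolation=cv2.INTER_CUBIC))
# over: mid waypoint then above target
n=np.array([np.cos(np.radians(-14.6)),np.sin(np.radians(-14.6)),0]);T=np.array([.510,-.164,0])+.06*n;print(T)
plan([(.59,.10,.27,78,8),(T[0],T[1],.27,75.4,10)])
E
```

```text
[0.48470256 0.2524811  0.25384824] 0.009601623206034023 [-0.26719703  0.80632827 -1.67907437] [-0.01854268  0.01882758 -0.0086029 ]
[ 0.56806255 -0.17912416  0.        ]
[[[-17, 16, -2], 0.5], [[-17, 16, -2], 0.5], [[-16, 16, -2], 0.5], [[-17, 16, -2], 0.0], [[-16, 17, -2], 0.5], [[-16, 16, -2], 0.5], [[-17, 17, -2], 0.5], [[-16, 16, -2], 0.5], [[-28, 4, 0], 0.0], [[-27, 4, 0], 0.5], [[-28, 4, 0], 0.0], [[-28, 4, 0], 0.5]]
[[[-27, 4, 0], 0.0], [[-28, 4, 0], 0.5], [[-28, 4, 0], 0.0], [[-27, 5, 0], 0.5], [[-28, 5, 0], 0.0], [[-27, 4, 0], 0.5]]
end [ 0.5678 -0.1787  0.2697] 75.3947065023142
```

View pics/z8.png

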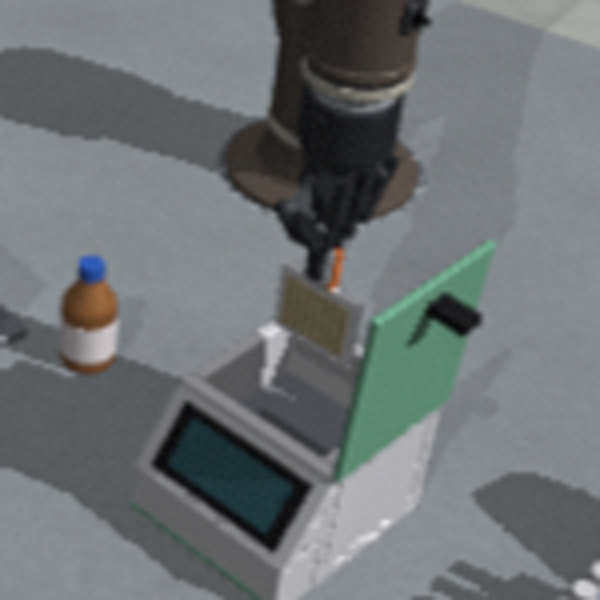

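The plate is out, hanging upright (bottom about 0.175 m, clear of the rim), and the flap is still open. Carrying it over, well above the bottle and screen.

Call:
servo_tool(commands=[[[-9, 8, -2], 0.5], [[-17, 16, -2], 0.5], [[-17, 16, -2], 0.5], [[-16, 16, -2], 0], [[-17, 17, -2], 0.5], [[-16, 16, -2], 0.5], [[-17, 17, -2], 0.5], [[-16, 16, -2], 0.5], [[-20, 10, 0], 0], [[-27, 4, 0], 0.5], [[-28, 4, 0], 0], [[-28, 4, 0], 0.5]])

```text
t: 15.15
eef_pos: [0.5818, 0.0005, 0.2703]
ee_rot: [-180.0, 0.0, 76.8]
ft_force: [0.6, -0.9, -2.0]
opening: 0.0093
```

```bash
python3 - <<'E'
from plan import *
plan([(.568,-.179,.27,75.4,9)])
E
```

```text
[[[-20, 3, 0], 0.0], [[-20, 3, 0], 0.5], [[-19, 3, 0], 0.0], [[-20, 4, 0], 0.0], [[-20, 3, 0], 0.5], [[-19, 3, 0], 0.0], [[-20, 4, 0], 0.0], [[-20, 3, 0], 0.5], [[-20, 4, 0], 0.0]]
end [ 0.5683 -0.1795  0.2703] 75.32091578115076
```

Call:
servo_tool(commands=[[[-20, 3, 0], 0], [[-20, 3, 0], 0.5], [[-19, 3, 0], 0], [[-20, 4, 0], 0], [[-20, 3, 0], 0.5], [[-19, 3, 0], 0], [[-20, 4, 0], 0], [[-18, 3, 0], 0.5], [[-10, 3, 0], 0], [[0, 0, 0], 0], [[0, 0, 0], 0]])

```text
t: 16.52
eef_pos: [0.5713, -0.1647, 0.2701]
ee_rot: [-180.0, -0.0, 75.4]
ft_force: [-0.0, 0.5, -0.8]
opening: 0.0089
```

```bash
python3 - <<'E'
from plan import *
c=cap('scene','s9');a=cv2.resize(c['color'][90:240,170:320,::-1],None,fx=2.6,fy=2.6,interpolation=cv2.INTER_CUBIC)
c=cap('top','t9');b=cv2.resize(c['color'][130:280,220:370,::-1],None,fx=2.6,fy=2.6,interpolation=cv2.INTER_CUBIC)
cv2.imwrite('pics/z9.png',np.hstack([a,b]))
print(manip.get_obs()['eef_pos'],manip.get_obs()['ee_rot'])
plan([(.568,-.179,.140,75.4,12)])
E
```

```text
[ 0.57134187 -0.16455397  0.27016911] [-1.79985656e+02 -2.33295793e-02  7.54694232e+01]
[[[-1, 0, 11], 0.0], [[-1, 0, 11], 0.0], [[-2, 0, 11], 0.0], [[-1, 0, 10], 0.0], [[-1, 0, 11], 0.0], [[-1, 0, 11], 0.0], [[-2, 0, 11], 0.0], [[-1, 0, 11], 0.0], [[-1, 0, 11], 0.0], [[-1, 0, 10], 0.0], [[-2, 0, 11], 0.0], [[-1, 0, 11], 0.0]]
end [ 0.5676 -0.1791  0.1402] 75.46942318534224
```

View pics/z9.png

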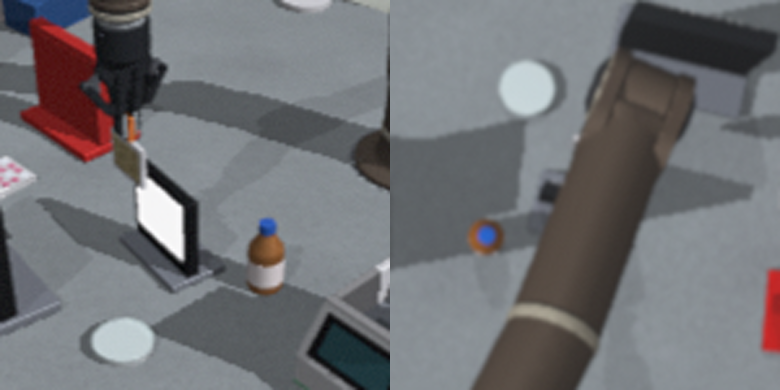

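The plate hangs above and in front of the small screen. There is free space around the hand, with the large screen well beyond it. Lowering.

Call:
servo_tool(commands=[[[-2, 0, 11], 0], [[-2, 0, 11], 0], [[-2, 0, 11], 0], [[-2, 0, 11], 0], [[-2, 0, 11], 0], [[-2, 0, 11], 0], [[-2, 0, 11], 0], [[-1, 0, 11], 0], [[0, 0, 11], 0], [[0, 0, 11], 0], [[0, 0, 11], 0], [[0, 0, 9], 0]])

```text
t: 18.12
eef_pos: [0.5673, -0.18, 0.1395]
ee_rot: [-180.0, -0.0, 75.4]
ft_force: [0.9, -0.5, -1.7]
opening: 0.0089
```

Call:
servo_tool(commands=[[[0, 0, 0], 0], [[0, 0, 0], 0], [[0, 0, 0], 0]])

```text
t: 18.5
eef_pos: [0.5676, -0.1802, 0.1407]
ee_rot: [180.0, -0.0, 75.4]
ft_force: [-0.4, -1.1, -1.8]
opening: 0.0095
```

```bash
python3 - <<'E'
from plan import *
o=manip.get_obs();print(o['eef_pos'],o['ee_rot'],o['opening'],o['ft_force'])
c=cap('scene','s10');a=cv2.resize(c['color'][125:225,180:280,::-1],None,fx=6,fy=6,interpolation=cv2.INTER_CUBIC)
# predicted plate corners overlay dots
n=np.array([np.cos(np.radians(-14.6)),np.sin(np.radians(-14.6)),0]);y=np.array([-n[1],n[0],0])
g=np.array(o['eef_pos'])+[0,0,.011]
for dz,dy in((-.09,-.04),(-.09,.04),(-.024,-.04),(-.024,.04)):
    for dx in(.004,):
        p=(proj(c,g+[0,0,dz]+dy*y+dx*n)-[180,125])*6;cv2.circle(a,tuple(int(v) for v in p),4,(255,0,255),1)
M=np.array([.510,-.164,.092]);d=g-[0,0,.057]-M;print('rel to screen_mid',d@n,d@y,d[2])
cv2.imwrite('pics/z10.png',a)
E
```

```text
[ 0.56762534 -0.18015807  0.14072264] [ 1.79953792e+02 -8.36545640e-03  7.53890845e+01] 0.009527229597360676 [-0.3770854  -1.12591544 -1.84138913]
rel to screen_mid 0.059837523890937334 -0.0011107267644509505 0.0027226388500544707
```

View pics/z10.png

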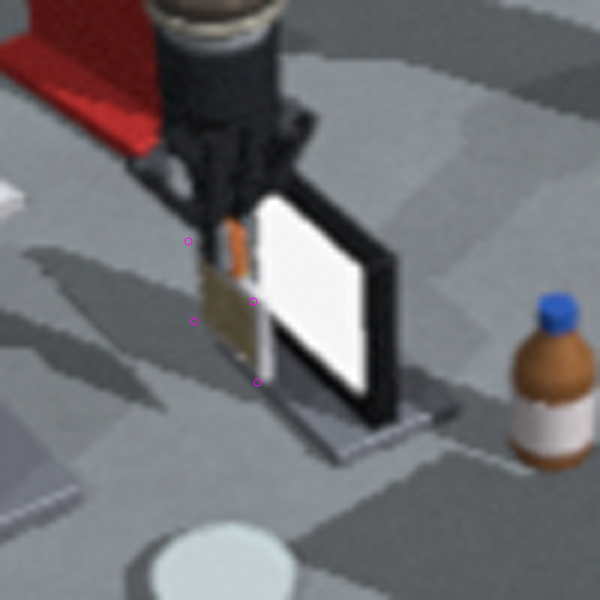

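The plate hangs in front of the glowing face; tan filter at crop (228,310), with the face behind it. The predicted outline agrees to a few mm. I'll measure the filter independently, with its corners against the prediction.

```bash
python3 - <<'E'
from m import *
s=load('s10');U=10;x0,y0=195,150
cr=cv2.resize(s['color'][y0:y0+50,x0:x0+50],None,fx=U,fy=U,interpolation=cv2.INTER_CUBIC)
h=cv2.cvtColor(cr,cv2.COLOR_RGB2HSV).astype(int)
m=(h[...,0]>14)&(h[...,0]<32)&(h[...,1]>60)
ce,st,q=blob(m,(22*U,28*U),4);f=lambda p:(np.array(p)+.5)/U-.5+[x0,y0]
print(f(ce),st);q=f(q);print(q.round(1).tolist())
o=manip.get_obs();n=np.array([np.cos(np.radians(-14.6)),np.sin(np.radians(-14.6)),0]);y=np.array([-n[1],n[0],0])
g=np.array(o['eef_pos'])+[0,0,.011];F=g-[0,0,.057]+.004*n
print('pred centre',proj(s,F))
# corners onto plane of plate front face
def onpl(p):
    a,d=ray(s,*p);return a+d*((F-a)@n)/(d@n)
for p in q:
    r=onpl(p)-F;print(p.round(1),'y,z off mm',(r@y*1000).round(1),(r[2]*1000).round(1))
r=onpl(f(ce))-F;print('centre off',r@y*1000,r[2]*1000)
cv2.imwrite('pics/z11.png',cr[:,:,::-1])
E
```

```text
[217.52592474 176.65588329] [ 191  196   81  147 6272]
[[221.0, 175.6], [221.8, 184.4], [213.8, 177.8], [213.6, 168.8]]
pred centre [217.19493318 176.99809793]
[221.  175.6] y,z off mm 30.3 25.6
[221.8 184.4] y,z off mm 32.8 -16.1
[213.8 177.8] y,z off mm -28.0 -21.0
[213.6 168.8] y,z off mm -23.9 25.7
centre off 2.75706808996091 3.3714634135001975
```

View pics/z11.png

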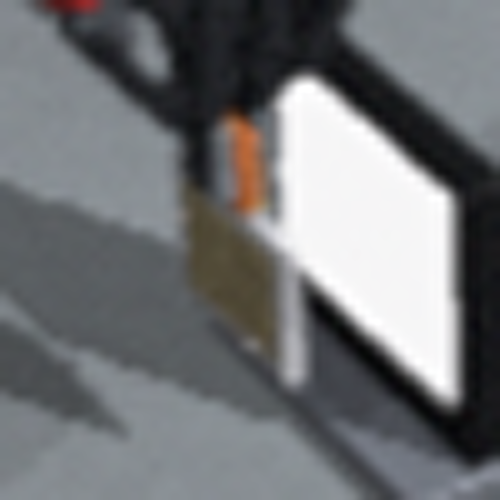

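The filter centre is within 3 mm of prediction and the edges are level within about 3°. A last look at the flap, then I hand in.

```bash
python3 - <<'E'
from plan import *
c=load=cap('scene','s12');cv2.imwrite('pics/z12.png',cv2.resize(c['color'][100:270,170:400,::-1],None,fx=3,fy=3,interpolation=cv2.INTER_CUBIC))
o=manip.get_obs();print(o['t'],o['eef_pos'],o['opening'],o['ft_force'],abs(o['qvel']).max())
E
```

```text
18.6 [ 0.56751906 -0.18008196  0.14061241] 0.009269699307152905 [ 0.07622968  0.84061897 -1.38020327] 0.15329531318519296
```

View pics/z12.png

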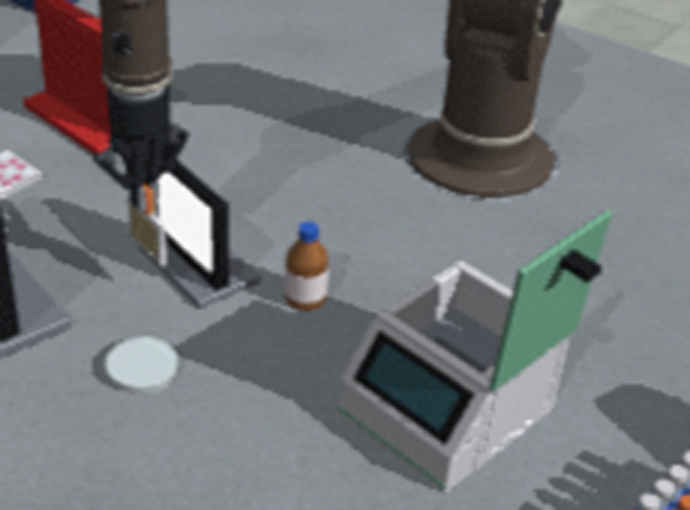

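The flap stands open, the slot is empty, the bottle and dish look unmoved, and the plate is still in front of the face.

```bash
python3 -c "
from station import manip
print(manip.hand_in())"
```

```text
the job is handed in; nothing more can be done
None
```

I swung the green flap up past upright (about 96°) and it stayed there. I then drew the plate out by its orange tab and handed in at 18.6 s, holding it in front of the small light screen's glowing face. `hand_in` gives no verdict, so what follows rests on my own last checks.

- **Position:** worked out from the arm's pose, the filter centre is about 60 mm in front of the face, 1 mm off centre sideways and 3 mm high. A separate camera measurement put it about 3 mm further towards +y and 3 mm higher, still well inside the 25 mm tolerance.
- **Angle:** the gripper is set square to the measured face. The filter edges in the picture are about level, within about 3° as read from coarse pixels.
- **Grip and stillness:** the fingers hold at about 9 mm on the 10 mm tab. The arm is still, and the wrist force is about 1.4 to 1.8 N downward, which suits the plate's weight alone.
- **Surroundings:** the last picture shows the flap still open and the bottle and dish apparently where they were; the rack is only partly in view. I did not measure the bystanders again and did not check the well plate, but no move went near it. No force reading suggested the screen was touched.

No check failed. The only disagreement was the roughly 3 mm between the arm-pose and camera positions.

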